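# Set the egg cups in the tray and open the seasoning flask

### The arm

A 6-joint arm with a two-finger parallel gripper is mounted at the origin on a cart in front of the work surface, level with it; the furniture and walls round the work are solid. World frame = base frame: x ahead of the robot, y to its left, z up, the work surface at z = 0. Lengths are in m, angles in rad, forces in N, time in s.
With the tool pointing down it reaches from about 0.225 to 0.875 m from the base axis. Payload 3.4 kg.
Tool frame: the origin (TCP) lies between the finger pads; the fingertips stand 19 mm ahead of it and the grasp point (between the pads) is the TCP; z points along the fingers, y is the line along which they close (so a half turn about z gives the same grasp; the last joint's range is limited). The gripper opens to 85 mm and grips with 20 to 120 N. Pads are 22 mm wide; open, the fingers measure 114 mm over their backs; the gripper's body (76 mm by 85 mm) begins 54 mm behind the grasp point. The pads swing forward as they close: fully open they stand 13 mm farther back than shut.
Start: joints at [0.98, 0.276, 1.505, -0, 1.361, -0.121], TCP at [0.26, 0.513, 0.25] pointing down, gripper open.
Joint ranges: [-2.89, 2.89], [-0.75, 2.08], [0.22, 2.7], [-1.18, 4.32], [0.11, 2.71], [-2.7, 2.7]. Speed limits (rad/s): [2.57, 2.57, 3.14, 3.14, 3.14, 3.14].

### API

Orientations are given as a unit quaternion [w, x, y, z].
In Python, from rig import get_state, imaging, ticket gives the robot as it stands. The module is installed in compiled form; this text tells all that it offers.
- The arm moves only by the shell command python3 -m inch 'ROWS' [FORCE]. ROWS is JSON, a list of rows, each an object with "claw": the opening, from -1 (shut) to 1 (fully open); "travel": the shift along the world's x, y, z in units of 200 mm (1.0 is 200 mm), a list of three; "turn": the turn about the world's z in units of 180 degrees (1.0 is 180 degrees). A call has 1 to 5 rows; each row is the pose to reach, as a shift and turn from the pose commanded when the call began, turning the shorter way round; what a row does not reach only later rows make up. A row lasts 1/10 s, in which the tool goes at most 50 mm and 8.59 degrees, less where a joint would pass 70% of its speed; a pose out of reach is approached as far as the arm can. A call with a number of a shift or a turn outside -1 to 1 is refused whole. A call with a gripper value outside its range is refused whole. The fingers move at their own pace and stop on an object; FORCE is the grip in N (left out, the last holds). Time passes only in rows, so rows that repeat a pose let the fingers close. It gives the time, the measured TCP pose, the force, the opening and the grip force at its end, in the units of the state.
- get_state(): the state, without advancing time (a new reading comes with each control period).
- imaging.get_image(name): name is "side" or "top"; returns the picture (480x640x3 uint8, red, green, blue); there is no depth.
- imaging.camera_params(name): a dict with "camera_matrix" (3x3 intrinsics, pixels), "cam_to_world" (4x4, takes a point from camera to world coordinates). Camera axes: x right, y down, z forward; pixel columns grow to the right and rows downward; lengths in m; the calibration is good to about 2 mm. A picture is of the moment at which its call begins. camera_params takes no time and is no camera call.
- ticket.sign_off(): hands the job in; it is judged then, once.
The state is a dict: "clock": time; "qpos": joint angles; "qd": joint speeds; "effort": joint torques, N m; "position": TCP position; "ee_rot": TCP orientation; "contact_force": force on the tool from outside, world axes, zero at the start; "moment": the same for the moment, N m; "width": finger opening in m; "gripper_force": force on a finger pad.
Only numpy, scipy, OpenCV 4.12 (cv2) and the standard library are available. Lean on these libraries where they do the work, as an engineer would, in place of code of your own. Each camera call takes 0.05 s, during which the arm holds its last target. There are 200 camera calls.

### The job

Get the breakfast tray ready for salting: first stand the red-striped egg cup upright in the tray's one-stud pocket and let go of it, then stand the blue-striped egg cup in the two-stud pocket and let go. Then take the cap off the yellow-banded flask: it is a quarter-turn cap that may open to the left or to the right, so find out by trying which way it goes, lift it off and finish while still holding it in the gripper, well clear above the open flask. Leave the blue-banded spare flask, its cap, the mug, the jam jar and the teaspoon where they are.

Things in the scene. Friction and masses are not known exactly. Their poses are not given: they have to be found in the camera images.
- red_cup_center (a point): Centre, half-way up (24 mm above its foot), of the loose egg cup with RED stripes: white, round, 41 mm diameter, 48 mm tall, 60 g. z axis up.
- blue_cup_center (a point): Centre, half-way up (24 mm above its foot), of the loose egg cup with BLUE stripes; same size and mass as the red one. z axis up.
- pocket1 (a point): Centre of the FLOOR of the tray's pocket 1, with ONE red stud beside it: round, 45 mm wide, 12 mm deep, floor 8 mm above the worktop. The tray is a fixed pale wooden slab 84 x 180 x 20 mm (top 20 mm above the worktop). Axes: x across its short side, away from the studs, y along its long side, from pocket 2 to pocket 1, z up.
- pocket2 (a point): Centre of the floor of the tray's pocket 2, the one with TWO red studs beside it, 90 mm from pocket 1 (centre to centre); otherwise the same.
- flask_top (a point): Centre of the shoulder of the YELLOW-banded white flask, on its axis, where the underside of its cap rests; 72 mm above the worktop. The flask is round, 84 mm across its foot, held fast to the worktop by a suction foot. Under the cap is a neck 22 mm thick, 28 mm tall, with two locking lugs.
- cap_center (a point): Centre, half-way up (20 mm above its underside), of the yellow-banded flask's green cap: a ribbed cylinder of 48 mm diameter, 40 mm tall, about 60 g, seated on the flask at the start. z axis up along the flask's axis; a white line on its top runs from the axis along the cap's x axis.
- cap_top (a point): Centre of that cap's top face, 20 mm above its centre. One way the cap turns at most about 15 degrees, to a firm stop; the other way it turns freely and comes free at 50 to 100 degrees from its start (75 is best). Which way differs from start to start and cannot be seen. Locked, it rises only 2 to 3 mm. At the stop it turns no further: grip slips, a moment is felt.
- spare_cap_center (a point): The same point of the cap on the BLUE-banded spare flask (same sizes and colours but for the band; also fixed). To be left alone.
- mug: Loose mug with pale dots, 85 x 111 x 86 mm, origin under its centre. To be left alone.
- jam_jar: Loose jam jar with a green lid, 62 mm diameter, 86 mm tall, origin under its centre. To be left alone.
- teaspoon: Loose teaspoon lying on the worktop, 130 x 27 x 11 mm, origin under its centre. To be left alone.
Things that resemble listed ones, but are neither listed nor needed, are in the scene too. What is shaped like the part that bears cap_center but purple is not meant.

How it is judged:
By the outcome, as a careful person would: the job done as asked, in the order asked, and still so for the second after the job is handed in, while the arm keeps its last pose, push and grip.
It also fails if it takes over 72 s, if anything falls off the work surface, if the arm or the gripper's body presses on something with over 40 N, if the wrist force passes 120 N, or if a joint passes its speed limit or range.

## Working session

There is one attempt and no reset: what is moved stays moved. The work goes in short steps, Python scripts to look and compute and a shell command to move; the robot and the scene stay as the last step left them, time stands still between calls to the robot, and variables do not carry over. Pictures are saved under pics/ and viewed, at most 10 in all, crops included, and the job is handed in when it is done.

```bash
mkdir -p pics; python3 - <<'E'
from rig import get_state, imaging
import cv2
for n in("top","side"):
    cv2.imwrite(f"pics/{n}0.png",imaging.get_image(n)[:,:,::-1])
    p=imaging.camera_params(n);print(n,p)
print(get_state())
E
```

```text
top {'camera_matrix': array([[490.77992164,   0.        , 319.01931324],
       [  0.        , 490.77992164, 234.04438313],
       [  0.        ,   0.        ,   1.        ]]), 'cam_to_world': array([[-0.00602759, -0.99142366,  0.13054808,  0.31438692],
       [-0.99995363,  0.00499528, -0.00823352, -0.00419986],
       [ 0.00751078, -0.13059165, -0.99140779,  1.28755617],
       [ 0.        ,  0.        ,  0.        ,  1.        ]])}
side {'camera_matrix': array([[585.77362945,   0.        , 311.38517703],
       [  0.        , 585.77362945, 239.55952253],
       [  0.        ,   0.        ,   1.        ]]), 'cam_to_world': array([[-0.99991614,  0.00838392,  0.00987034,  0.47169503],
       [-0.00231691,  0.63405553, -0.77328405,  1.03067333],
       [-0.0127415 , -0.77324207, -0.63398293,  0.95400203],
       [ 0.        ,  0.        ,  0.        ,  1.        ]])}
{'clock': 0.1, 'qpos': array([ 9.80009870e-01,  2.76550095e-01,  1.50601595e+00, -1.22257039e-05,
        1.36068936e+00, -1.21009339e-01]), 'qd': array([ 9.26822110e-04, -2.70532530e-03, -2.52189351e-03, -4.81324515e-05,
        6.57070262e-04,  2.25918812e-03]), 'effort': array([ 2.68052085e-03, -4.17698944e+01, -2.46405852e+01, -1.01152518e-04,
        5.67449824e-03,  1.88206127e-05]), 'position': array([0.26006254, 0.51233609, 0.24951196]), 'ee_rot': array([-2.84075671e-04,  2.32733281e-01,  9.72540245e-01, -7.81360613e-04]), 'contact_force': array([ 0.62696182, -0.90659332, -0.87234582]), 'moment': array([ 0.00303178, -0.00775353,  0.00659853]), 'gripper_force': 0.0, 'width': 0.08553091312953395}
```

View pics/top0.png

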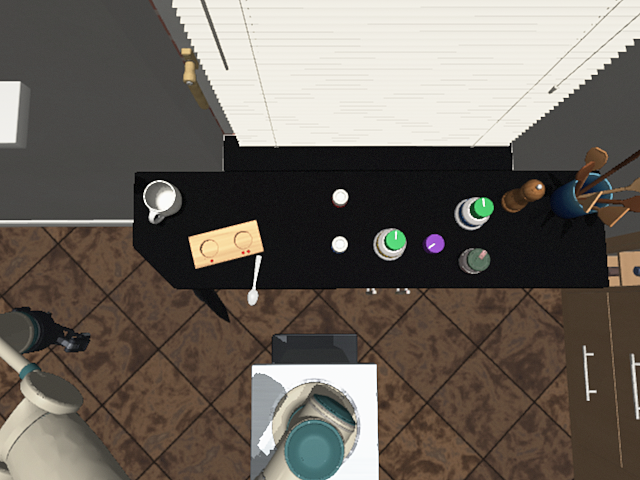

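View pics/side0.png

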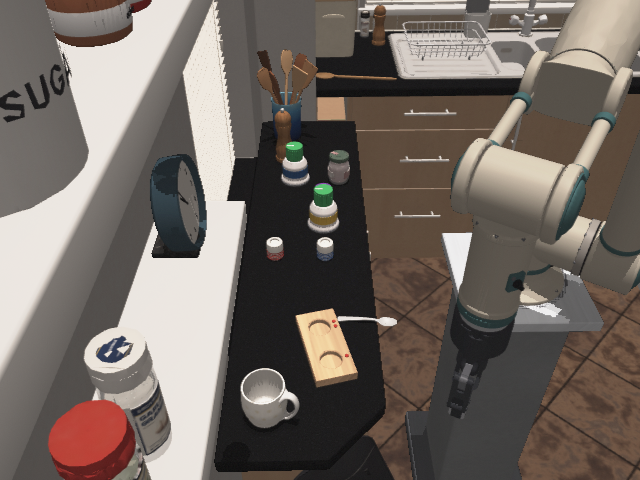

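The top view shows red cup ~(340,198), blue cup ~(340,244), yellow flask's cap ~(396,239), and tray pockets ~(209,248) and ~(243,239). The side view confirms the cup colours. I'll crop the details and measure.

```bash
cat > h.py <<'E'
import numpy as np, cv2
from rig import get_state, imaging
def ray(n,u,v,z):
    p=imaging.camera_params(n);T=p["cam_to_world"];d=T[:3,:3]@np.linalg.solve(p["camera_matrix"],[u,v,1]);o=T[:3,3]
    return o+d*(z-o[2])/d[2]
def proj(n,X):
    p=imaging.camera_params(n);T=p["cam_to_world"];c=p["camera_matrix"]@(T[:3,:3].T@(np.array(X)-T[:3,3]));return c[:2]/c[2]
E
python3 - <<'E'
from h import *
t=cv2.imread("pics/top0.png");s=cv2.imread("pics/side0.png")
a=cv2.resize(t[180:280,185:265],None,fx=5,fy=5,interpolation=cv2.INTER_CUBIC)
b=cv2.resize(t[180:280,325:405],None,fx=5,fy=5,interpolation=cv2.INTER_CUBIC)[:500]
cv2.imwrite("pics/c1.png",np.hstack([a,b])[:, :800])
a=cv2.resize(s[300:390,285:365],None,fx=5,fy=5,interpolation=cv2.INTER_CUBIC)
b=cv2.resize(s[175:265,262:342],None,fx=5,fy=5,interpolation=cv2.INTER_CUBIC)
cv2.imwrite("pics/c2.png",np.hstack([a,b]))
E
```

```text
(no output)
```

View pics/c1.png

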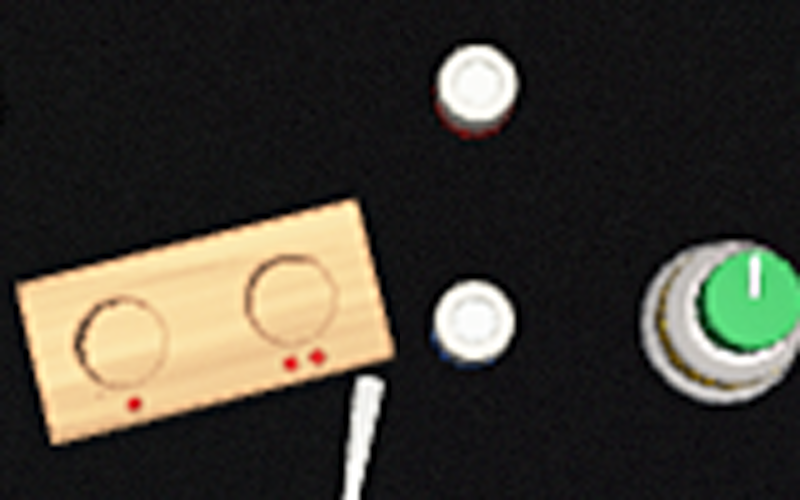

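View pics/c2.png

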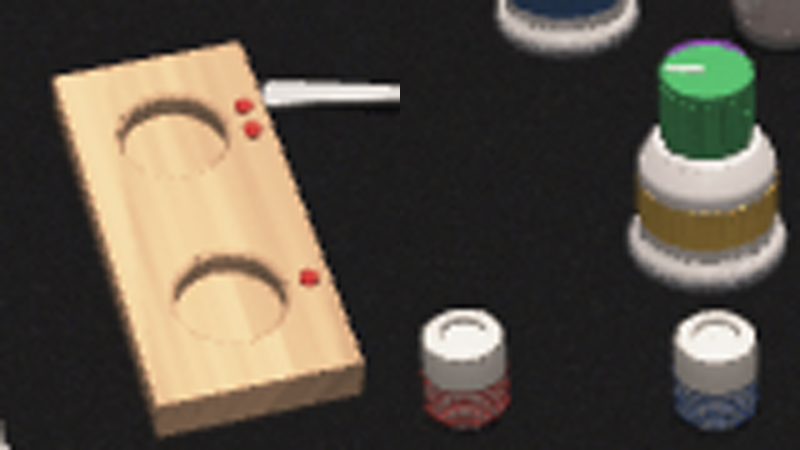

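Pocket 1 (one stud) is the tray's left/far +y pocket, and pocket 2 is the one nearer the cups. The crops show rim centres at c1 (121,343) and (291,300), cup tops at (477,84) red and (474,321) blue, and the cap top at (751,300).

```bash
python3 - <<'E'
from h import *
T=lambda x,y:(185+x/5-.4,180+y/5-.4)
T2=lambda x,y:(325+(x-400)/5-.4,180+y/5-.4)
S=lambda x,y:(285+x/5-.4,300+y/5-.4)
S2=lambda x,y:(262+(x-400)/5-.4,175+y/5-.4)
for n,z,a,b in [("p1",.02,T(121.5,343),S(230,300)),("p2",.02,T(291,300.5),S(174,139)),("red",.048,T2(477,84),S2(464,336)),("blue",.048,T2(474,321),S2(716,336)),("cap",.112,T2(751,300),S2(707,72))]:
    print(n,ray("top",*a,z).round(4),ray("side",*b,z).round(4))
c=np.array([ray("top",*T(x,y),.02) for x,y in[(16,284),(358,198),(395,355),(52,445)]]);print(c.round(4))
from scipy.spatial.transform import Rotation as R
q=get_state()["ee_rot"];print(R.from_quat(q,scalar_first=True).as_matrix().round(3))
E
```

```text
p1 [0.4457 0.2708 0.02  ] [0.4467 0.2727 0.02  ]
p2 [0.4675 0.1834 0.02  ] [0.4685 0.1862 0.02  ]
red [ 0.5751 -0.0691  0.048 ] [ 0.5757 -0.067   0.048 ]
blue [ 0.4523 -0.0661  0.048 ] [ 0.4532 -0.0654  0.048 ]
cap [ 0.4547 -0.1969  0.112 ] [ 0.4558 -0.1979  0.112 ]
[[0.4768 0.3263 0.02  ]
 [0.5212 0.1492 0.02  ]
 [0.4387 0.1291 0.02  ]
 [0.3931 0.3053 0.02  ]]
[[-0.892  0.453 -0.001]
 [ 0.453  0.892 -0.001]
 [ 0.    -0.002 -1.   ]]
```

```bash
M="python3 -m inch"
python3 -m inch '[{"claw":1,"travel":[0.4,-0.73,0],"turn":0},{"claw":1,"travel":[0.4,-0.73,0],"turn":0},{"claw":1,"travel":[0.4,-0.73,0],"turn":0},{"claw":1,"travel":[0.4,-0.73,0],"turn":0}]' 30
python3 -m inch '[{"claw":1,"travel":[0.4,-0.73,0],"turn":0},{"claw":1,"travel":[0.4,-0.73,0],"turn":0},{"claw":1,"travel":[0.4,-0.73,0],"turn":0},{"claw":1,"travel":[0.4,-0.73,0],"turn":0}]'
python3 -m inch '[{"claw":1,"travel":[0.4,-0.73,-0.2],"turn":0},{"claw":1,"travel":[0.4,-0.73,-0.2],"turn":0},{"claw":1,"travel":[0.4,-0.73,-0.2],"turn":0},{"claw":1,"travel":[0.4,-0.73,-0.2],"turn":0}]'
python3 -m inch '[{"claw":1,"travel":[0.375,-0.715,-0.2],"turn":0},{"claw":1,"travel":[0.375,-0.715,-0.2],"turn":0},{"claw":1,"travel":[0.375,-0.715,-0.2],"turn":0},{"claw":1,"travel":[0.375,-0.715,-0.2],"turn":0},{"claw":1,"travel":[0.375,-0.715,-0.2],"turn":0}]'
```

```text
clock: 0.5
position: [0.3414, 0.363, 0.2499]
ee_rot: [0.0, 0.234, 0.972, -0.001]
contact_force: [-0.1, 0.5, -0.8]
width: 0.0849
gripper_force: 0.0
clock: 0.9
position: [0.4219, 0.217, 0.25]
ee_rot: [0.0, 0.235, 0.972, -0.001]
contact_force: [-0.9, -0.0, 0.0]
width: 0.0857
gripper_force: 0.0
clock: 1.3
position: [0.5014, 0.0711, 0.2089]
ee_rot: [-0.0, 0.234, 0.972, -0.001]
contact_force: [1.2, 0.6, 0.6]
width: 0.0853
gripper_force: 0.0
clock: 1.8
position: [0.5756, -0.0703, 0.1688]
ee_rot: [-0.001, 0.234, 0.972, -0.0]
contact_force: [-0.8, 0.4, 0.8]
width: 0.0854
gripper_force: 0.0
```

```bash

python3 -m inch '[{"claw":1,"travel":[0,0,-0.3],"turn":0},{"claw":1,"travel":[0,0,-0.3],"turn":0},{"claw":1,"travel":[0,0,-0.3],"turn":0}]'
python3 - <<'E'
from h import *
print(get_state()["position"])
im={n:imaging.get_image(n) for n in("top","side")}
print(get_state()["position"])
for n,(u,v) in(("top",(340,215)),("side",(275,235))):
    im[n]=cv2.resize(im[n][v-40:v+40,u-40:u+40],(400,400),interpolation=cv2.INTER_CUBIC)
cv2.imwrite("pics/g1.png",np.hstack([im["top"],im["side"]])[:,:,::-1])
E
```

```text
clock: 2.1
position: [0.5729, -0.0664, 0.1088]
ee_rot: [-0.003, 0.232, 0.973, 0.0]
contact_force: [-1.0, 0.3, 1.2]
width: 0.0853
gripper_force: 0.0
[ 0.57289969 -0.0664266   0.10883179]
[ 0.57568658 -0.06732908  0.11161276]
```

View pics/g1.png

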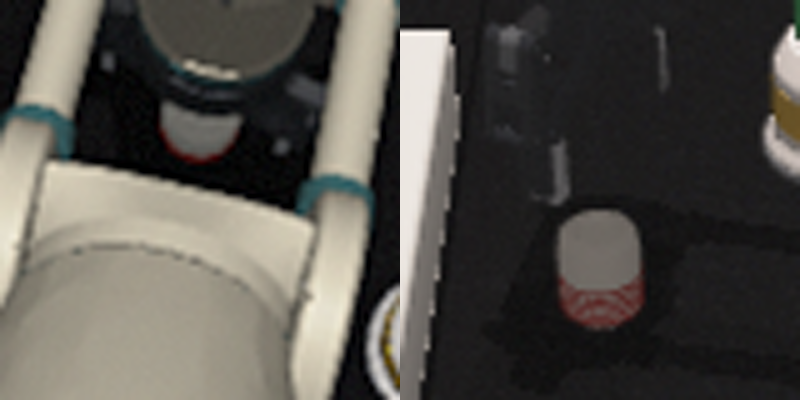

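The gripper straddles the red cup, with nothing touching it (cup at side crop ~(600,270)). I'll descend and grip.

```bash

python3 -m inch '[{"claw":1,"travel":[0,0,-0.2],"turn":0},{"claw":1,"travel":[0,0,-0.37],"turn":0},{"claw":1,"travel":[0,0,-0.37],"turn":0},{"claw":1,"travel":[0,0,-0.37],"turn":0}]' 40
python3 -m inch '[{"claw":-1,"travel":[0,0,0],"turn":0},{"claw":-1,"travel":[0,0,0],"turn":0},{"claw":-1,"travel":[0,0,0],"turn":0},{"claw":-1,"travel":[0,0,0],"turn":0},{"claw":-1,"travel":[0,0,0],"turn":0}]' 40
python3 -m inch '[{"claw":-1,"travel":[0,0,0],"turn":0},{"claw":-1,"travel":[0,0,0],"turn":0},{"claw":-1,"travel":[0,0,0],"turn":0},{"claw":-1,"travel":[0,0,0],"turn":0},{"claw":-1,"travel":[0,0,0],"turn":0}]' 40
```

```text
clock: 2.6
position: [0.5763, -0.0681, 0.0379]
ee_rot: [0.001, 0.232, 0.973, 0.0]
contact_force: [0.7, 0.3, 0.2]
width: 0.0851
gripper_force: 0.0
clock: 3.1
position: [0.5763, -0.0685, 0.038]
ee_rot: [0.001, 0.233, 0.973, 0.0]
contact_force: [-0.4, -0.6, 4.5]
width: 0.04
gripper_force: 40.2
clock: 3.6
position: [0.5763, -0.0685, 0.038]
ee_rot: [0.001, 0.233, 0.973, 0.0]
contact_force: [0.0, 0.2, 5.5]
width: 0.0402
gripper_force: 40.2
```

```bash

python3 -m inch '[{"claw":-1,"travel":[0,0,0.2],"turn":0},{"claw":-1,"travel":[0,0,0.5],"turn":0},{"claw":-1,"travel":[0,0,0.5],"turn":0},{"claw":-1,"travel":[0,0,0.5],"turn":0}]'
python3 -m inch '[{"claw":-1,"travel":[-0.08,0.21,0],"turn":0},{"claw":-1,"travel":[-0.16,0.42,0],"turn":0},{"claw":-1,"travel":[-0.24,0.63,0],"turn":0},{"claw":-1,"travel":[-0.32,0.85,0],"turn":0},{"claw":-1,"travel":[-0.32,0.85,0],"turn":0}]'
python3 -m inch '[{"claw":-1,"travel":[-0.08,0.21,0],"turn":0},{"claw":-1,"travel":[-0.16,0.42,0],"turn":0},{"claw":-1,"travel":[-0.24,0.63,0],"turn":0},{"claw":-1,"travel":[-0.325,0.85,0],"turn":0},{"claw":-1,"travel":[-0.325,0.85,0],"turn":0}]'
python3 -m inch '[{"claw":-1,"travel":[0,0,-0.2],"turn":0},{"claw":-1,"travel":[0,0,-0.38],"turn":0},{"claw":-1,"travel":[0,0,-0.38],"turn":0},{"claw":-1,"travel":[0,0,-0.38],"turn":0},{"claw":-1,"travel":[0,0,-0.38],"turn":0}]'
python3 - <<'E'
from h import *
im={n:imaging.get_image(n) for n in("top","side")}
print(get_state()["position"])
for n,(u,v) in(("top",(215,240)),("side",(325,335))):
    im[n]=cv2.resize(im[n][v-40:v+40,u-40:u+40],(400,400),interpolation=cv2.INTER_CUBIC)
cv2.imwrite("pics/g2.png",np.hstack([im["top"],im["side"]])[:,:,::-1])
E
```

```text
clock: 4.0
position: [0.5769, -0.0686, 0.1392]
ee_rot: [0.003, 0.233, 0.973, 0.0]
contact_force: [-0.4, 0.7, -0.6]
width: 0.04
gripper_force: 40.6
clock: 4.5
position: [0.5068, 0.1061, 0.1343]
ee_rot: [-0.004, 0.23, 0.973, 0.0]
contact_force: [0.0, -0.8, -0.2]
width: 0.0401
gripper_force: 40.8
clock: 5.0
position: [0.4435, 0.2753, 0.1348]
ee_rot: [-0.002, 0.23, 0.973, 0.0]
contact_force: [0.0, -1.4, -0.9]
width: 0.04
gripper_force: 40.9
clock: 5.5
position: [0.4466, 0.2708, 0.0605]
ee_rot: [-0.0, 0.233, 0.972, -0.0]
contact_force: [0.4, 0.1, -0.0]
width: 0.0397
gripper_force: 43.7
[0.44682721 0.27127553 0.06111114]
```

View pics/g2.png

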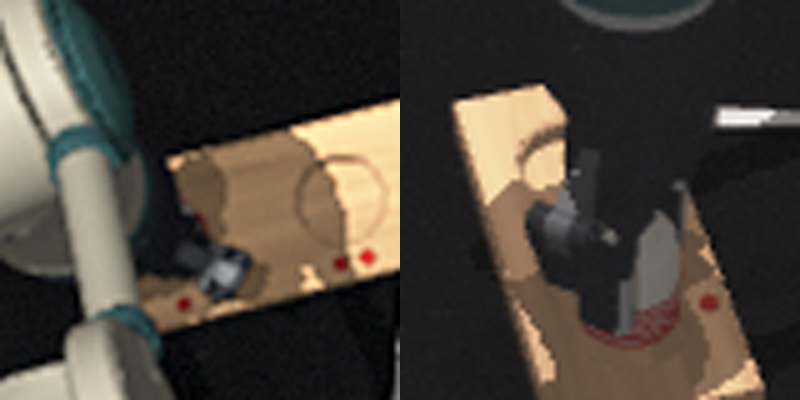

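The cup hovers over pocket 1 (side crop, foot ~(630,330)). I'll lower it gently and watch the force.

```bash

python3 -m inch '[{"claw":-1,"travel":[0,0,-0.02],"turn":0},{"claw":-1,"travel":[0,0,-0.04],"turn":0},{"claw":-1,"travel":[0,0,-0.04],"turn":0},{"claw":-1,"travel":[0,0,-0.04],"turn":0}]'
python3 -c "
from h import *;s=get_state();print(s['position'],s['contact_force'],s['moment'])"
```

```text
clock: 6.0
position: [0.4462, 0.2717, 0.0523]
ee_rot: [-0.0, 0.233, 0.973, -0.0]
contact_force: [-0.2, 0.3, 0.1]
width: 0.0401
gripper_force: 43.7
[0.44615893 0.27167271 0.05225933] [-0.15517238  0.27719494  0.05255579] [ 0.04602324  0.07177252 -0.00495821]
```

```bash

python3 -m inch '[{"claw":-1,"travel":[0,0,-0.02],"turn":0},{"claw":-1,"travel":[0,0,-0.03],"turn":0},{"claw":-1,"travel":[0,0,-0.03],"turn":0},{"claw":-1,"travel":[0,0,-0.03],"turn":0}]'
python3 -m inch '[{"claw":-1,"travel":[0,0,-0.01],"turn":0},{"claw":-1,"travel":[0,0,-0.01],"turn":0},{"claw":-1,"travel":[0,0,-0.01],"turn":0}]'

```

```text
clock: 6.4
position: [0.4463, 0.2717, 0.0462]
ee_rot: [-0.0, 0.233, 0.973, -0.0]
contact_force: [-0.5, 0.5, 0.1]
width: 0.0402
gripper_force: 44.0
clock: 6.7
position: [0.4463, 0.2718, 0.046]
ee_rot: [0.0, 0.233, 0.973, 0.0]
contact_force: [-4.5, -0.7, 13.3]
width: 0.0396
gripper_force: 45.2
```

Floor contact was felt at the expected depth. I'll release, rise, and check.

```bash

python3 -m inch '[{"claw":-1,"travel":[0,0,0.005],"turn":0},{"claw":0.3,"travel":[0,0,0.005],"turn":0},{"claw":0.5,"travel":[0,0,0.005],"turn":0},{"claw":0.5,"travel":[0,0,0.005],"turn":0},{"claw":0.5,"travel":[0,0,0.005],"turn":0}]'
python3 -m inch '[{"claw":0.5,"travel":[0,0,0.1],"turn":0},{"claw":0.5,"travel":[0,0,0.3],"turn":0},{"claw":0.5,"travel":[0,0,0.5],"turn":0},{"claw":0.5,"travel":[0,0,0.5],"turn":0}]'
python3 -m inch '[{"claw":1,"travel":[0,-0.25,0],"turn":0},{"claw":1,"travel":[0,-0.5,0],"turn":0},{"claw":1,"travel":[0,-0.75,0],"turn":0},{"claw":1,"travel":[0,-0.85,0],"turn":0}]'
python3 -m inch '[{"claw":1,"travel":[0,-0.25,0],"turn":0},{"claw":1,"travel":[0,-0.5,0],"turn":0},{"claw":1,"travel":[0,-0.75,0],"turn":0},{"claw":1,"travel":[0.035,-0.84,0],"turn":0},{"claw":1,"travel":[0.035,-0.84,0],"turn":0}]'
python3 - <<'E'
from h import *
im={n:imaging.get_image(n) for n in("top","side")}
print(get_state()["position"])
for n,(u,v) in(("top",(225,235)),("side",(325,335))):
    im[n]=cv2.resize(im[n][v-40:v+40,u-40:u+40],(400,400),interpolation=cv2.INTER_CUBIC)
cv2.imwrite("pics/g3.png",np.hstack([im["top"],im["side"]])[:,:,::-1])
E
```

```text
clock: 7.2
position: [0.4463, 0.2717, 0.0451]
ee_rot: [-0.0, 0.233, 0.973, -0.0]
contact_force: [-0.4, -0.1, -0.1]
width: 0.0642
gripper_force: 0.0
clock: 7.6
position: [0.4499, 0.2734, 0.1505]
ee_rot: [0.005, 0.233, 0.973, 0.003]
contact_force: [1.3, 0.2, 0.3]
width: 0.0642
gripper_force: 0.0
clock: 8.0
position: [0.4452, 0.0985, 0.1445]
ee_rot: [-0.001, 0.234, 0.972, -0.001]
contact_force: [-0.3, 0.5, -0.5]
width: 0.0854
gripper_force: 0.0
clock: 8.5
position: [0.454, -0.069, 0.1448]
ee_rot: [0.0, 0.235, 0.972, -0.0]
contact_force: [0.8, 0.3, 0.5]
width: 0.0853
gripper_force: 0.0
[ 0.45268757 -0.0660607   0.14461609]
```

View pics/g3.png

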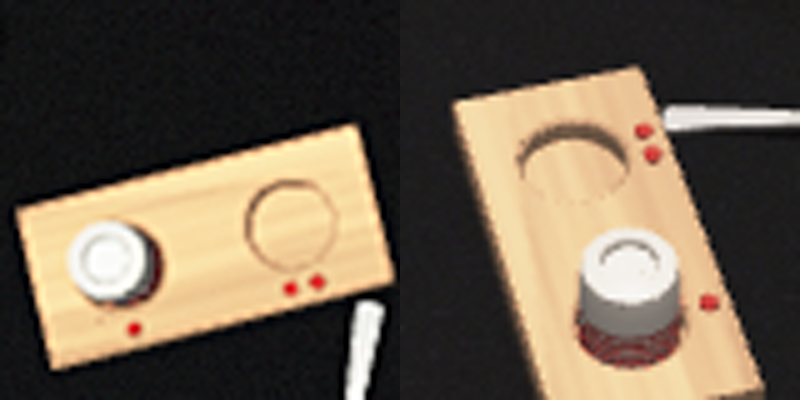

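```bash
python3 -c "
from h import *
for z in(.056,.068): print(z,ray('top',206.2,247,z).round(4),ray('side',330.4,348.2,z).round(4))"
python3 -m inch '[{"claw":1,"travel":[0,0,-0.25],"turn":0},{"claw":1,"travel":[0,0,-0.5],"turn":0},{"claw":1,"travel":[0,0,-0.54],"turn":0},{"claw":1,"travel":[0,0,-0.54],"turn":0}]' 40
python3 -m inch '[{"claw":-1,"travel":[0,0,0],"turn":0},{"claw":-1,"travel":[0,0,0],"turn":0},{"claw":-1,"travel":[0,0,0],"turn":0},{"claw":-1,"travel":[0,0,0],"turn":0},{"claw":-1,"travel":[0,0,0],"turn":0}]' 40
```

```text
0.056 [0.4451 0.2699 0.056 ] [0.4474 0.2736 0.056 ]
0.068 [0.4438 0.2672 0.068 ] [0.4477 0.2837 0.068 ]
clock: 9.0
position: [0.4519, -0.0647, 0.0363]
ee_rot: [-0.002, 0.232, 0.973, 0.0]
contact_force: [0.0, -0.5, 0.5]
width: 0.0854
gripper_force: 0.0
clock: 9.5
position: [0.4546, -0.0665, 0.0391]
ee_rot: [0.002, 0.233, 0.973, 0.0]
contact_force: [-0.2, 1.6, 6.5]
width: 0.0397
gripper_force: 39.7
```

```bash

python3 -m inch '[{"claw":-1,"travel":[0,0,0.2],"turn":0},{"claw":-1,"travel":[0,0,0.5],"turn":0},{"claw":-1,"travel":[0,0,0.5],"turn":0},{"claw":-1,"travel":[0,0,0.5],"turn":0}]'
python3 -m inch '[{"claw":-1,"travel":[0.02,0.2,0],"turn":0},{"claw":-1,"travel":[0.04,0.4,0],"turn":0},{"claw":-1,"travel":[0.04,0.6,0],"turn":0},{"claw":-1,"travel":[0.04,0.6,0],"turn":0}]'
python3 -m inch '[{"claw":-1,"travel":[0.02,0.2,0],"turn":0},{"claw":-1,"travel":[0.03,0.4,0],"turn":0},{"claw":-1,"travel":[0.035,0.655,0],"turn":0},{"claw":-1,"travel":[0.035,0.655,0],"turn":0},{"claw":-1,"travel":[0.035,0.655,0],"turn":0}]'
python3 -m inch '[{"claw":-1,"travel":[0,0,-0.2],"turn":0},{"claw":-1,"travel":[0,0,-0.38],"turn":0},{"claw":-1,"travel":[0,0,-0.38],"turn":0},{"claw":-1,"travel":[0,0,-0.38],"turn":0},{"claw":-1,"travel":[0,0,-0.38],"turn":0}]'
python3 -m inch '[{"claw":-1,"travel":[0,0,-0.02],"turn":0},{"claw":-1,"travel":[0,0,-0.04],"turn":0},{"claw":-1,"travel":[0,0,-0.04],"turn":0},{"claw":-1,"travel":[0,0,-0.04],"turn":0}]'
```

```text
clock: 9.9
position: [0.455, -0.0668, 0.1401]
ee_rot: [0.003, 0.233, 0.973, -0.0]
contact_force: [-0.5, -1.0, -0.9]
width: 0.0399
gripper_force: 40.7
clock: 10.3
position: [0.4595, 0.0575, 0.1357]
ee_rot: [-0.002, 0.231, 0.973, 0.001]
contact_force: [0.3, -1.1, -1.2]
width: 0.04
gripper_force: 40.9
clock: 10.8
position: [0.4673, 0.1847, 0.136]
ee_rot: [-0.001, 0.231, 0.973, -0.001]
contact_force: [-0.1, 0.2, -0.9]
width: 0.04
gripper_force: 41.1
clock: 11.3
position: [0.468, 0.1832, 0.0614]
ee_rot: [-0.001, 0.233, 0.972, -0.001]
contact_force: [-0.0, 0.6, -0.0]
width: 0.0397
gripper_force: 43.0
clock: 11.7
position: [0.4682, 0.1847, 0.0534]
ee_rot: [-0.0, 0.233, 0.973, -0.0]
contact_force: [0.0, 0.4, -0.4]
width: 0.0396
gripper_force: 43.0
```

No contact so far, with the foot below the rim. I'll continue down.

```bash

python3 -m inch '[{"claw":-1,"travel":[0,0,-0.02],"turn":0},{"claw":-1,"travel":[0,0,-0.035],"turn":0},{"claw":-1,"travel":[0,0,-0.035],"turn":0},{"claw":-1,"travel":[0,0,-0.035],"turn":0}]'
python3 -m inch '[{"claw":-1,"travel":[0,0,-0.01],"turn":0},{"claw":-1,"travel":[0,0,-0.01],"turn":0},{"claw":-1,"travel":[0,0,-0.01],"turn":0}]'
```

```text
clock: 12.1
position: [0.4685, 0.1849, 0.0473]
ee_rot: [0.0, 0.233, 0.973, 0.0]
contact_force: [-0.7, -0.6, 8.5]
width: 0.0397
gripper_force: 43.8
clock: 12.4
position: [0.4686, 0.1849, 0.0472]
ee_rot: [0.001, 0.232, 0.973, 0.0]
contact_force: [-5.6, -1.8, 25.6]
width: 0.0401
gripper_force: 45.7
```

```bash

python3 -m inch '[{"claw":-1,"travel":[0,0,0.01],"turn":0},{"claw":0.3,"travel":[0,0,0.01],"turn":0},{"claw":0.5,"travel":[0,0,0.01],"turn":0},{"claw":0.5,"travel":[0,0,0.01],"turn":0},{"claw":0.5,"travel":[0,0,0.01],"turn":0}]'
python3 -m inch '[{"claw":0.5,"travel":[0,0,0.1],"turn":0},{"claw":0.5,"travel":[0,0,0.3],"turn":0},{"claw":0.5,"travel":[0,0,0.5],"turn":0},{"claw":0.5,"travel":[0,0,0.75],"turn":0},{"claw":0.5,"travel":[0,0,0.75],"turn":0}]'
python3 -m inch '[{"claw":1,"travel":[0,-0.2,0],"turn":-0.04},{"claw":1,"travel":[0,-0.4,0],"turn":-0.08},{"claw":1,"travel":[0,-0.6,0],"turn":-0.12},{"claw":1,"travel":[0,-0.8,0],"turn":-0.16},{"claw":1,"travel":[0,-0.96,0],"turn":-0.2}]'
python3 -m inch '[{"claw":1,"travel":[0,-0.2,0],"turn":-0.04},{"claw":1,"travel":[0,-0.4,0],"turn":-0.08},{"claw":1,"travel":[0,-0.6,0],"turn":-0.12},{"claw":1,"travel":[0,-0.8,0],"turn":-0.16},{"claw":1,"travel":[-0.065,-0.95,0],"turn":-0.2}]'
python3 -m inch '[{"claw":1,"travel":[0,0,0],"turn":-0.04},{"claw":1,"travel":[0,0,0],"turn":-0.08},{"claw":1,"travel":[0,0,0],"turn":-0.08},{"claw":1,"travel":[0,0,0],"turn":-0.08}]'
python3 - <<'E'
from h import *
im={n:imaging.get_image(n) for n in("top","side")}
s=get_state();print(s["position"],s["qpos"],s["moment"])
for n,(u,v) in(("top",(225,235)),("side",(325,335))):
    im[n]=cv2.resize(im[n][v-40:v+40,u-40:u+40],(400,400),interpolation=cv2.INTER_CUBIC)
cv2.imwrite("pics/g4.png",np.hstack([im["top"],im["side"]])[:,:,::-1])
E
```

```text
clock: 12.9
position: [0.4682, 0.1847, 0.0459]
ee_rot: [-0.0, 0.233, 0.973, -0.0]
contact_force: [-0.7, -0.5, -0.4]
width: 0.0638
gripper_force: 0.0
clock: 13.4
position: [0.4726, 0.1858, 0.2027]
ee_rot: [0.006, 0.233, 0.973, 0.003]
contact_force: [0.5, 0.5, -0.5]
width: 0.0642
gripper_force: 0.0
clock: 13.9
position: [0.4678, -0.0092, 0.1955]
ee_rot: [-0.0, 0.524, 0.852, -0.0]
contact_force: [0.9, 0.1, 1.0]
width: 0.0854
gripper_force: 0.0
clock: 14.4
position: [0.4561, -0.2, 0.1954]
ee_rot: [0.001, 0.762, 0.648, 0.0]
contact_force: [-0.3, 1.0, 0.4]
width: 0.0852
gripper_force: 0.0
clock: 14.8
position: [0.4551, -0.1971, 0.1957]
ee_rot: [-0.0, 0.835, 0.551, -0.0]
contact_force: [0.2, 0.2, -0.3]
width: 0.0852
gripper_force: 0.0
[ 0.45528216 -0.19697535  0.1959922 ] [-5.48685605e-01  1.96633804e-01  1.75575667e+00 -5.31249585e-06
  1.18965018e+00 -1.43930820e-01] [0.03855342 0.00240323 0.00177429]
```

View pics/g4.png

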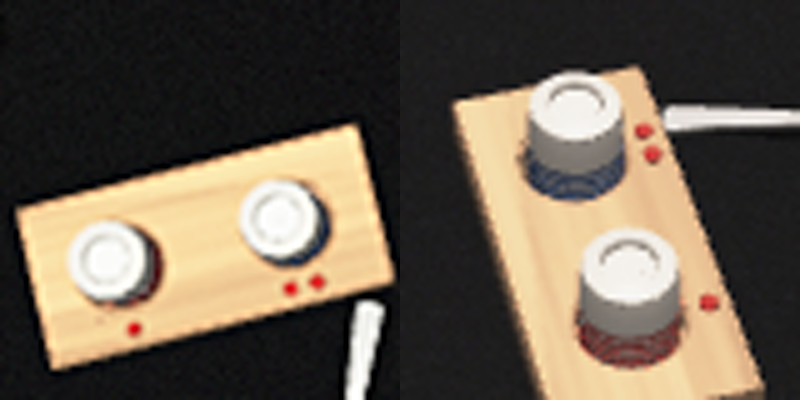

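Both cups stand upright in their pockets: blue at the two studs (top crop (283,222)) and red at the one stud (108,262). Next, the cap.

```bash

python3 -m inch '[{"claw":1,"travel":[0,0,-0.2],"turn":0},{"claw":1,"travel":[0,0,-0.35],"turn":0},{"claw":1,"travel":[0,0,-0.49],"turn":0},{"claw":1,"travel":[0,0,-0.49],"turn":0},{"claw":1,"travel":[0,0,-0.49],"turn":0}]' 60
python3 -m inch '[{"claw":-1,"travel":[0,0,0],"turn":0},{"claw":-1,"travel":[0,0,0],"turn":0},{"claw":-1,"travel":[0,0,0],"turn":0},{"claw":-1,"travel":[0,0,0],"turn":0},{"claw":-1,"travel":[0,0,0],"turn":0}]' 60
python3 -c "
from h import *;s=get_state();print(s['position'],s['contact_force'],s['moment'])"
python3 -m inch '[{"claw":-1,"travel":[0,0,0],"turn":0.03},{"claw":-1,"travel":[0,0,0],"turn":0.06},{"claw":-1,"travel":[0,0,0],"turn":0.06}]'
python3 -c "
from h import *;s=get_state();print(s['position'],s['contact_force'],s['moment'])"
```

```text
clock: 15.4
position: [0.4555, -0.1971, 0.0985]
ee_rot: [-0.0, 0.835, 0.55, -0.0]
contact_force: [-0.3, -0.9, -0.4]
width: 0.0857
gripper_force: 0.0
clock: 15.9
position: [0.4563, -0.1978, 0.1001]
ee_rot: [0.001, 0.835, 0.55, 0.001]
contact_force: [-0.9, 0.7, 6.2]
width: 0.047
gripper_force: 61.2
[ 0.45625889 -0.19775933  0.10012702] [-0.89998299  0.70945102  6.24604243] [ 0.13775441  0.18557099 -0.04202995]
clock: 16.2
position: [0.4565, -0.1979, 0.1001]
ee_rot: [0.002, 0.779, 0.626, 0.001]
contact_force: [-1.1, 0.6, 4.4]
width: 0.0469
gripper_force: 61.2
[ 0.45648556 -0.19791946  0.10013089] [-1.06338062  0.62760528  4.38513232] [0.00846645 0.03279728 0.00394202]
```

```bash

python3 -m inch '[{"claw":-1,"travel":[0,0,0],"turn":0.03},{"claw":-1,"travel":[0,0,0],"turn":0.05},{"claw":-1,"travel":[0,0,0],"turn":0.05}]'
python3 -c "
from h import *;s=get_state();print(s['position'],s['contact_force'],s['moment'])"
```

```text
clock: 16.5
position: [0.4566, -0.1981, 0.1001]
ee_rot: [0.002, 0.73, 0.684, 0.001]
contact_force: [-1.0, -0.5, 6.4]
width: 0.0467
gripper_force: 61.7
[ 0.45659029 -0.19812425  0.10013963] [-1.01528099 -0.52469662  6.36632655] [-0.07958063  0.13292529 -1.04951922]
```

Stop felt going CCW (−1.05 N m), so it opens CW. I'll turn it back and on to about −75°.

```bash

python3 -m inch '[{"claw":-1,"travel":[0,0,0],"turn":-0.04},{"claw":-1,"travel":[0,0,0],"turn":-0.08},{"claw":-1,"travel":[0,0,0],"turn":-0.12},{"claw":-1,"travel":[0,0,0],"turn":-0.16},{"claw":-1,"travel":[0,0,0],"turn":-0.2}]'
python3 -c "
from h import *;s=get_state();print(s['moment'])"
python3 -m inch '[{"claw":-1,"travel":[0,0,0],"turn":-0.04},{"claw":-1,"travel":[0,0,0],"turn":-0.08},{"claw":-1,"travel":[0,0,0],"turn":-0.12},{"claw":-1,"travel":[0,0,0],"turn":-0.12}]'
python3 -c "
from h import *;s=get_state();print(s['moment'])"
```

```text
clock: 17.0
position: [0.4563, -0.1982, 0.1002]
ee_rot: [0.002, 0.906, 0.424, 0.001]
contact_force: [-1.2, -0.7, 4.6]
width: 0.047
gripper_force: 61.2
[-0.03173126  0.16962436  0.08011847]
clock: 17.4
position: [0.4564, -0.1981, 0.1002]
ee_rot: [0.001, 0.969, 0.248, 0.001]
contact_force: [-0.0, -1.2, 6.0]
width: 0.047
gripper_force: 61.3
[ 0.04867638  0.10795595 -0.05798272]
```

Turning freely this way. I'll continue to −0.53, then test with a small lift.

```bash

python3 -m inch '[{"claw":-1,"travel":[0,0,0],"turn":-0.04},{"claw":-1,"travel":[0,0,0],"turn":-0.08},{"claw":-1,"travel":[0,0,0],"turn":-0.12},{"claw":-1,"travel":[0,0,0],"turn":-0.16},{"claw":-1,"travel":[0,0,0],"turn":-0.2}]'
python3 -m inch '[{"claw":-1,"travel":[0,0,0],"turn":-0.01},{"claw":-1,"travel":[0,0,0.02],"turn":-0.01},{"claw":-1,"travel":[0,0,0.04],"turn":-0.01},{"claw":-1,"travel":[0,0,0.04],"turn":-0.01}]'
python3 -c "
from h import *;s=get_state();print(s['position'],s['contact_force'],s['moment'],s['qpos'][5])"
```

```text
clock: 17.9
position: [0.4565, -0.1982, 0.1002]
ee_rot: [0.001, 0.998, -0.064, 0.002]
contact_force: [0.2, -0.8, 5.7]
width: 0.0469
gripper_force: 61.1
clock: 18.3
position: [0.4557, -0.1974, 0.1071]
ee_rot: [0.0, 0.997, -0.077, 0.001]
contact_force: [0.2, 0.6, -0.3]
width: 0.0472
gripper_force: 61.6
[ 0.45568176 -0.19744862  0.1071288 ] [ 0.23521369  0.63765833 -0.27771436] [ 0.04781305 -0.00556992 -0.01044482] 1.1769211019579495
```

Rose 7 mm with no resistance, so it is free. I'll lift it straight up.

```bash

python3 -m inch '[{"claw":-1,"travel":[0,0,0.08],"turn":0},{"claw":-1,"travel":[0,0,0.16],"turn":0},{"claw":-1,"travel":[0,0,0.3],"turn":0},{"claw":-1,"travel":[0,0,0.45],"turn":0},{"claw":-1,"travel":[0,0,0.6],"turn":0}]'
python3 -m inch '[{"claw":-1,"travel":[0,0,0],"turn":0},{"claw":-1,"travel":[0,0,0],"turn":0},{"claw":-1,"travel":[0,0,0],"turn":0},{"claw":-1,"travel":[0,0,0],"turn":0},{"claw":-1,"travel":[0,0,0],"turn":0}]'
python3 - <<'E'
from h import *
im=imaging.get_image("side")
s=get_state();print(s["position"],s["contact_force"],s["width"],s["qd"].round(3))
cv2.imwrite("pics/g5.png",cv2.resize(im[90:430,220:420],(400,680))[:600,:,::-1])
E
```

```text
clock: 18.8
position: [0.4548, -0.197, 0.2272]
ee_rot: [-0.0, 0.997, -0.078, -0.001]
contact_force: [0.1, -0.4, -1.9]
width: 0.0469
gripper_force: 63.7
clock: 19.3
position: [0.4548, -0.1969, 0.2252]
ee_rot: [-0.001, 0.997, -0.078, -0.001]
contact_force: [0.3, 0.2, -0.7]
width: 0.0474
gripper_force: 63.7
[ 0.45494163 -0.1970495   0.22540093] [ 0.68408811  0.33188815 -1.39263789] 0.04655083171089882 [-0.002 -0.003 -0.009 -0.     0.001  0.   ]
```

View pics/g5.png

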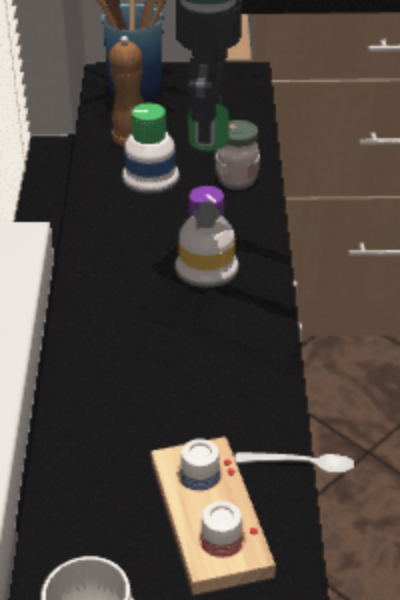

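The cap is held at ~(208,128), well above the open flask, whose neck shows at (207,212). Both cups are seated and the other objects are untouched.

```bash
python3 -c "
from rig import ticket;print(ticket.sign_off())"
```

```text
the job is handed in; nothing more can be done
None
```

The job is handed in: the red cup stands in the one-stud pocket, the blue cup in the two-stud pocket, and the yellow-banded flask's cap, which opened clockwise seen from above, is held about 13 cm above its seat on the open flask.

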